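# Move a pattern hanger to the next rail and snap it home

### The arm

A 6-joint arm with a two-finger parallel gripper is mounted at the origin on the work surface. World frame = base frame: x ahead of the robot, y to its left, z up, the work surface at z = 0. Lengths are in mm, angles in rad, forces in N, time in s.
With the tool pointing down it reaches from about 275 to 825 mm from the base axis. Payload 4.9 kg.
Tool frame: the origin (TCP) lies at the very end of the fingers, on their centre line; the grasp point (between the pads) lies 19 mm behind it; z points along the fingers, y is the line along which they close (so a half turn about z gives the same grasp; the last joint's range is limited). The gripper opens to 85 mm and grips with 20 to 120 N. Pads are 22 mm wide; open, the fingers measure 114 mm over their backs; the gripper's body (76 mm by 85 mm) begins 54 mm behind the grasp point. The pads swing forward as they close: fully open they stand 13 mm farther back than shut.
Start: joints at [-1.292, 0.326, -0.193, 1.052, 0, 1.437], TCP at [220.66, -503.813, 231.281] pointing down, gripper open.
Joint ranges: [-2.65, 2.65], [-0.97, 1.79], [-1.3, 1.35], [-1.93, 2.1], [-1.47, 1.37], [-3.14, 3.14]. Speed limits (rad/s): [2.57, 2.57, 3.14, 3.14, 3.14, 3.14].

### API

Orientations are given as [roll, pitch, yaw] about the fixed x, y, z axes, in that order (R = Rz(yaw) Ry(pitch) Rx(roll)).
In Python, from bench import bot, solve_ik, imaging gives the robot as it stands. Calls block until the motion is done:
- bot.move_ptp(position, orientation): joint-space move of the TCP to a pose.
- bot.movel(position, rot=None, max_speed=150, threshold=None): straight line of the TCP; rot=None keeps the orientation; max_speed is the mean speed in mm/s. With threshold (N) it stops when the force on the tool has changed by that much, and returns True; else False.
- bot.move_j(angles): joint-space move.
- bot.grip(opening, effort=None): opening from 0.0 (shut) to 1.0 (fully open); effort is the grip in N (None keeps the last); returns when the fingers have stopped.
- bot.dwell(seconds).
- solve_ik(position, orientation): joint angles nearest the present ones, or None.
- bot.get_state(): the state.
- imaging.capture(name): name is "side" or "top"; returns the picture (420x560x3 uint8, blue, green, red); there is no depth.
- imaging.camera_model(name): a dict with "K" (3x3 intrinsics, pixels), "position" and "rotation" of the camera in the world. Camera axes: x right, y up, looking along -z (the intrinsics and any distortion apply to the point x, -y, -z); pixel columns grow to the right and rows downward; lengths in mm; the calibration is good to about 2 mm. A picture is of the moment at which its call begins. camera_model takes no time and is no camera call.
A pose or a line that the arm cannot do raises bot.IKError and nothing moves.
- bot.sign_off(): hands the job in; it is judged then, once.
The state is a dict: "t": time; "qpos": joint angles; "joint_velocities": joint speeds; "effort": joint torques, N m; "tcp_pos": TCP position; "orientation": TCP orientation; "contact_force": force on the tool from outside, world axes, zero at the start; "wrist_torque": the same for the moment, N m; "opening": opening from 0.0 (shut) to 1.0 (fully open); "gripper_force": force on a finger pad.
Only numpy, scipy, OpenCV 4.12 (cv2) and the standard library are available. Lean on these libraries where they do the work, as an engineer would, in place of code of your own. Each camera call takes 0.05 s, during which the arm holds its last target. There are 200 camera calls.

### The job

Lift the hanger with the pair of insole patterns over the end stop of the green rail, hang it on the brass rail, slide it along until its rod finds the notch in the rail, and press it gently down past the sprung catch so that it is fully home in the notch. Use no more than 25 N between hanger and rails, let go at the end, and leave the other things on the bench alone.

Things in the scene. Friction and masses are not known exactly. Their poses are not given: they have to be found in the camera images.
- hanger_rod (a point): Centre of the loose hanger's cross rod, the part that rides on a rail: steel, 8 mm diameter, 34 mm long, lying along this frame's x (across the rail); y runs along the rail, z up. Hanging on a rail, its centre is 4 mm above the rail's top. The hanger weighs about 0.35 kg and carries a pair of cork insole patterns.
- hanger_tab (a point): Centre of the orange grip tab on top of the hanger, 41 mm straight above the rod's centre: 18 mm across the rail (x), 14 mm along the rail (y), 42 mm tall (its ends are 20 and 62 mm above the rod's centre). Same axes as the rod.
- hanger_patterns (a point): Point midway between the hanger's two cork insole patterns, 85 mm straight below the rod's centre. The patterns hang one on either side of the rail, from 23 to 155 mm below the rod, each 60 mm wide (y), 5 mm thick (x), 24 mm apart on the inside and open below, so that they straddle a rail, its posts and stops.
- green_rail: Green rail that the hanger starts on, fixed. Origin on the bench under its middle; y along it, z up. Flat bar 10 mm thick (x), top 200 mm above the origin, y -100 to +100 mm. Near each end (y -94 and +94 mm) a stop, 12 mm long and thick, rises 18 mm above the bar. 12 mm thick posts; foot 110 x 210 mm, 16 mm high.
- brass_rail: Brass-topped next rail with dark end blocks, fixed. It stands end to end with the green one, left or right of it, with a gap; each is turned a little. Origin on the bench under its middle; y along it, z up. 10 to 12 mm thick (x), y -134 to +134 mm overall; stops at y -92 and +92 mm, 12 mm long and thick, rise 18 mm above the bar. Foot 110 x 260 mm, 16 mm high.
- brass_top (a point): Middle of the brass rail's top edge, 200 mm above the bench; axes as the brass rail. One notch, 11 mm wide (y) and 14.5 mm deep, crosses the top up to 25 mm either side of this point; its place changes and is not reported: feel or look for it. On its floor the rod's centre is 189.5 mm above the bench, 10.5 mm below this point.
- catch (a joint): Sprung round steel catch standing out 5 mm into the notch from its +y wall; 0 = out, grows to 0.005 m as it is pushed in. Slid along under its own weight (takes 1 to 4 N), the rod dips only 2 to 3 mm into the notch, then resists by 2 to 3 N more. 4 to 10 N straight down snaps it past the catch, and it drops on to the floor. The catch's squeeze on the rod counts as force too.
- hammer: Bystander: hammer lying on the bench, 260 mm long, under 50 mm high.
- wax_tin: Bystander: round steel tin, 72 mm across, 30 mm high; origin at the centre of its underside.
- brush_cup: Bystander: blue cup, 80 mm across, 90 mm high; origin at the centre of its underside.
- glue_pot: Bystander: white glue container 110 by 130 mm, 90 mm high, with a blue nozzle up to 220 mm; origin at the centre of its underside.
- heel_stack: Bystander: stack of heel pieces (one body), 64 mm across, 50 mm high; origin at the centre of its underside.
Mind the look-alikes: they are no part of the job. There is more than one size of the part that bears hanger_rod; the job needs the larger. What is shaped like the green_rail but red is not meant.

How it is judged:
By the outcome, as a careful person would: the job done as asked, in the order asked, and still so for the second after the job is handed in, with the robot touching nothing.
It also fails if it takes over 72 s, if anything falls off the work surface, if the arm or the gripper's body presses on something with over 40 N, if the wrist force passes 120 N, or if a joint passes its speed limit or range.

## Working session

There is one attempt and no reset: what is moved stays moved. The work goes in short steps, each a Python script; the robot and the scene stay as the last script left them, time stands still between calls to the robot, and variables do not carry over. Pictures are saved under pics/ and viewed, at most 10 in all, crops included, and the job is handed in when it is done.

```bash
mkdir -p pics; python3 - <<'E'
from bench import bot, solve_ik, imaging
import cv2
for n in("top","side"):
    im=imaging.capture(n); cv2.imwrite(f"pics/{n}0.png",im)
    m=imaging.camera_model(n); print(n,m)
print(bot.get_state())
E
```

```text
top {'K': array([[525.35224072,   0.        , 279.37063111],
       [  0.        , 525.35224072, 214.8066418 ],
       [  0.        ,   0.        ,   1.        ]]), 'position': array([ 419.99072175,   14.26209995, 1362.95992654]), 'rotation': array([ 0.07621893,  0.01033169, -1.55167291])}
side {'K': array([[459.27499026,   0.        , 282.87379994],
       [  0.        , 459.27499026, 214.74837517],
       [  0.        ,   0.        ,   1.        ]]), 'position': array([-108.86045656,  711.38262393, 1048.87931649]), 'rotation': array([ 0.80280974,  0.00311324, -2.42369498])}
{'t': 0.1, 'qpos': array([-1.29220303e+00,  3.26897159e-01, -1.93468642e-01,  1.05201267e+00,
        1.11659034e-05,  1.43659491e+00]), 'joint_velocities': array([ 0.00040853, -0.00219873,  0.00145792,  0.00052402,  0.00011991,
       -0.00053572]), 'effort': array([ 5.06635242e-04, -4.44240475e+01,  2.63037264e+01,  7.91137543e-03,
        1.47819186e-06, -1.37750611e-06]), 'tcp_pos': array([ 220.51280209, -503.29241743,  230.57101249]), 'orientation': array([-3.14002623e+00, -2.22754381e-04,  4.12794523e-01]), 'contact_force': array([ 0.69339389, -0.36388932, -0.22978195]), 'wrist_torque': array([-0.00444568, -0.02882883,  0.02653679]), 'gripper_force': 0.0, 'opening': 1.0012487628559195}
```

View pics/top0.png

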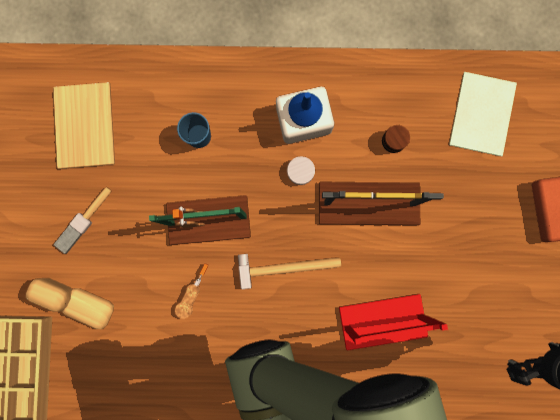

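View pics/side0.png

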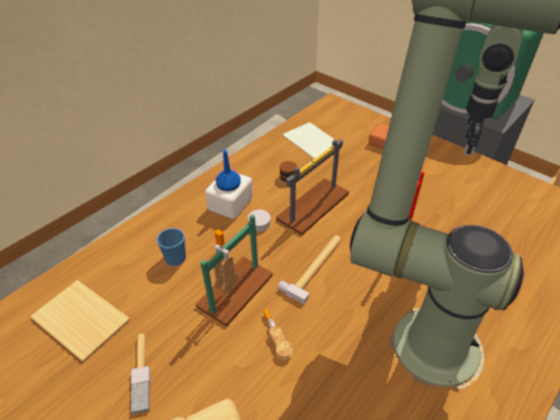

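The top view shows the green rail at (150–245, 205–220), with the hanger's orange tab at (178,214). The brass rail is at (323–442, 195), to the right (−y), and the notch may be near (374,195). In the side view the tab is at (220,237), the green rail runs (206,265)–(254,222), and the brass rail runs (292,178)–(340,145). The small hanger lies at (190,290) and the red rail at (390,325). I'll zoom in next.

```bash
cat > h.py <<'E'
import numpy as np, cv2
from scipy.spatial.transform import Rotation as Ro
from bench import bot, solve_ik, imaging
M={n:imaging.camera_model(n) for n in("top","side")}
def ray(n,uv):
    m=M[n]; K=m["K"]; d=np.array([(uv[0]-K[0,2])/K[0,0],-(uv[1]-K[1,2])/K[1,1],-1])
    d=Ro.from_euler("xyz",m["rotation"]).apply(d); return m["position"],d/np.linalg.norm(d)
def plane(n,uv,z):
    p,d=ray(n,uv); return p+d*(z-p[2])/d[2]
def tri(a,b):
    p,d=ray("top",a); q,e=ray("side",b)
    s,t=np.linalg.lstsq(np.c_[d,-e],q-p,rcond=None)[0]
    A,B=p+s*d,q+t*e; return (A+B)/2,np.linalg.norm(A-B)
def proj(n,P):
    m=M[n]; c=Ro.from_euler("xyz",m["rotation"]).inv().apply(np.array(P)-m["position"]); K=m["K"]
    return np.array([K[0,2]+K[0,0]*c[0]/-c[2],K[1,2]-K[1,1]*c[1]/-c[2]])
E
python3 - <<'E'
import cv2,numpy as np
from h import *
t=cv2.imread("pics/top0.png");s=cv2.imread("pics/side0.png")
f=lambda i,x,y,w,h,k:cv2.resize(i[y:y+h,x:x+w],None,fx=k,fy=k,interpolation=cv2.INTER_CUBIC)
cv2.imwrite("pics/c1.png",np.vstack([f(t,140,190,130,48,6)[:, :780],f(t,315,178,130,46,6)]))
a=f(s,190,215,80,110,5);b=f(s,270,130,80,110,5);cv2.imwrite("pics/c2.png",np.hstack([a,b]))
for n,i in(("top",t),("side",s)):
    hsv=cv2.cvtColor(i,cv2.COLOR_BGR2HSV)
    for nm,lo,hi in(("orange",(5,200,200),(14,255,255)),("green",(70,100,30),(90,255,255)),("yellow",(20,140,120),(35,255,255))):
        k,l,st,c=cv2.connectedComponentsWithStats(cv2.inRange(hsv,lo,hi))
        print(n,nm,[(st[j].tolist(),c[j].round(1).tolist()) for j in range(1,k) if st[j,4]>15][:8])
E
```

```text
top orange [([173, 209, 6, 8, 44], [175.5, 212.8]), ([201, 264, 7, 11, 33], [203.7, 268.6])]
top green []
top yellow [([345, 193, 26, 5, 114], [358.2, 194.7]), ([376, 193, 39, 5, 193], [395.2, 195.0])]
side orange []
side green [([444, 31, 42, 77, 1367], [464.4, 68.1]), ([493, 31, 49, 87, 1007], [520.0, 69.2]), ([225, 216, 32, 51, 305], [245.9, 238.3]), ([202, 252, 21, 60, 289], [210.2, 276.6])]
side yellow [([312, 147, 22, 17, 89], [322.8, 154.9]), ([299, 162, 13, 12, 65], [305.1, 167.5])]
```

View pics/c1.png

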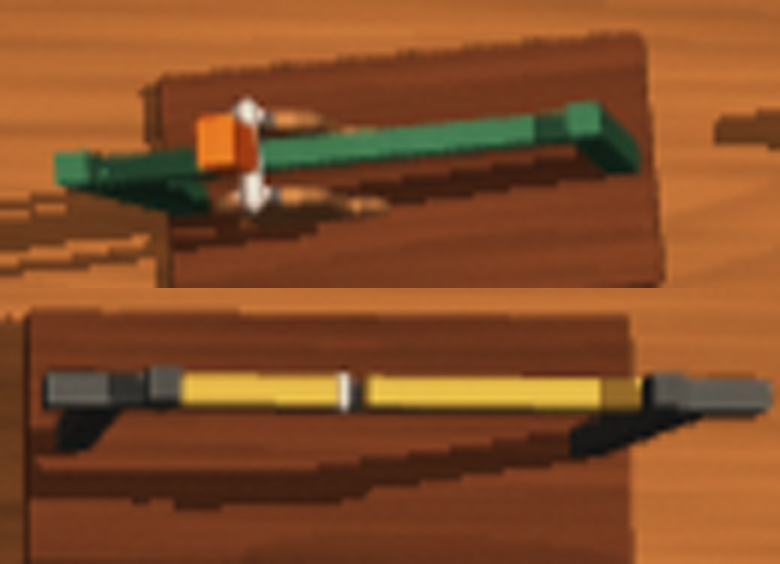

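View pics/c2.png

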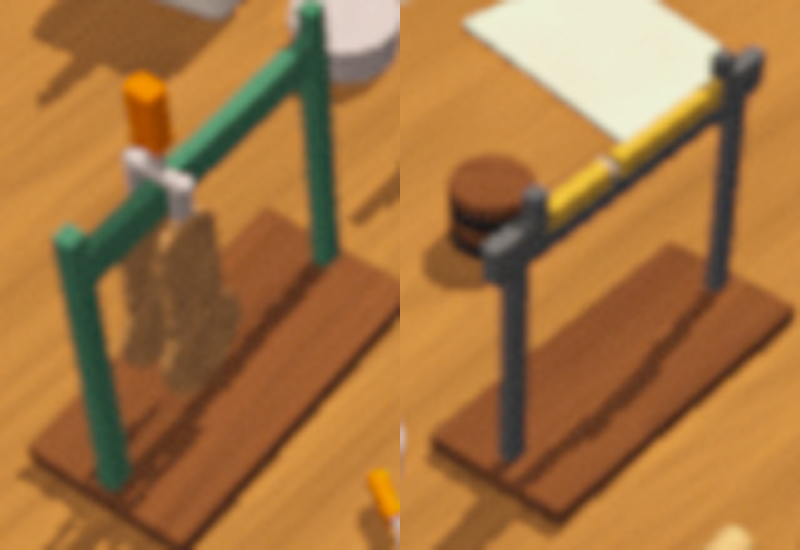

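The zoomed top view shows the green stop tops at about (152,218) and (237,209), the tab top at (176,213.5), and the notch as a bright and dark sliver at x 371.5–376. That puts the catch, the bright part, on the left (+y). In the side crop the tab top is at (219,232). I'll triangulate and check these against the given sizes.

```bash
python3 - <<'E'
from h import *
t=cv2.imread("pics/top0.png")
c=lambda x0,y0,X,Y,k:(x0+(X+.5)/k-.5,y0+(Y+.5)/k-.5)
T=c(140,190,217,141,6); S=c(190,215,147,88,5)
print("tab top",tri(T,S),plane("top",T,266))
gl,gr=c(140,190,74,169,6),c(140,190,584,117,6)
sl,sr=c(190,215,74,240,5),c(190,215,312,10,5)
print("gstops",tri(gl,sl),tri(gr,sr))
G=[plane("top",p,218) for p in(gl,gr)];d=G[0]-G[1];print(G,np.linalg.norm(d),"yaw",np.arctan2(-d[0],d[1]))
B=[plane("top",c(315,178,X,Y-288,6),218) for X,Y in((166,385),(664,390))];d=B[0]-B[1];print("bstops",B,np.linalg.norm(d),np.arctan2(-d[0],d[1]))
bl,br=c(315,178,166,385-288,6),c(315,178,664,390-288,6)
print(tri(bl,c(270,130,135,195,5)),tri(br,c(270,130,347,63,5)))
hsv=cv2.cvtColor(t,cv2.COLOR_BGR2HSV);m=cv2.inRange(hsv,(20,140,90),(35,255,255));m[:, :340]=0;m[:,425:]=0;m[:190]=0;m[200:]=0
r,x=np.nonzero(m)
P=np.array([plane("top",(u,v),200) for u,v in zip(x,r)])[:,:2]
k,b=np.polyfit(P[:,1],P[:,0],1);print("brass line x=",k,"y+",b,"yaw",-np.arctan(k),"y range",P[:,1].min(),P[:,1].max())
row=t[193:198,366:384].mean(0).astype(int);print(row.tolist())
for u in(371,376):print("notch",u,plane("top",(u,195),200))
E
```

```text
tab top (array([503.07551574, 244.95110481, 263.90809656]), np.float64(0.6822356755302883)) [503.17389644 244.74566376 266.        ]
gstops (array([495.12629343, 306.98414076, 214.63502729]), np.float64(1.8862784457416575)) (array([517.86312263, 120.85821419, 214.81737298]), np.float64(1.1906949361287207))
[array([495.60671841, 306.78722356, 218.        ]), array([518.05148069, 120.94579308, 218.        ])] 187.19189254940656 yaw 0.12019160000291598
bstops [array([ 555.9517532 , -109.03533149,  218.        ]), array([ 557.36593977, -290.24802303,  218.        ])] 181.21820962295808 0.007803856653711575
(array([ 556.77974207, -108.77476402,  216.10616645]), np.float64(1.5218997945315889)) (array([ 551.7321487 , -296.49097554,  211.87681777]), np.float64(15.703863387075941))
brass line x= -0.016035245543705435 y+ 553.7820687970451 yaw 0.01603387137961866 y range -285.63076935458577 -117.06576479500328
[[65, 168, 210], [65, 168, 210], [65, 169, 210], [65, 169, 210], [70, 168, 208], [114, 163, 191], [190, 208, 219], [84, 95, 110], [43, 52, 62], [29, 62, 87], [45, 120, 158], [66, 170, 210], [66, 171, 210], [66, 169, 209], [66, 169, 209], [65, 168, 209], [66, 170, 211], [66, 171, 212]]
notch 371 [ 556.43779767 -174.81592795  200.        ]
notch 376 [ 556.63680346 -185.90665549  200.        ]
```

The measurements agree with the given sizes: tab at (503,245) on the green rail's line, green yaw 0.12, brass yaw about 0.012, notch at about (556.6,−180). Next I'll grasp the tab, closing along the rail.

```bash
python3 - <<'E'
from h import *
o=[np.pi,0,0.12]
print(solve_ik([503.1,244.9,228],o),solve_ik([556.6,-180,228],[np.pi,0,.012]))
p=bot.get_state()["tcp_pos"]
bot.movel([p[0],p[1],330],max_speed=200)
bot.move_ptp([503.1,244.9,330],o)
bot.movel([503.1,244.9,275],max_speed=120)
s=bot.get_state();print(s["t"],s["tcp_pos"],s["contact_force"],s["orientation"])
cv2.imwrite("pics/a_t.png",imaging.capture("top"));cv2.imwrite("pics/a_s.png",imaging.capture("side"))
f=lambda i,x,y,w,h,k:cv2.resize(i[y:y+h,x:x+w],None,fx=k,fy=k,interpolation=cv2.INTER_CUBIC)
cv2.imwrite("pics/a.png",np.hstack([f(cv2.imread("pics/a_t.png"),120,150,130,130,3),f(cv2.imread("pics/a_s.png"),160,170,130,130,3)]))
E
```

```text
[ 0.32109858  0.34594917 -0.1726753   1.05217186  0.         -2.94049407] [-0.43892708  0.39313856 -0.10254939  1.07510838  0.          2.69066557]
4.9833 [503.34668605 244.878671   275.43636253] [ 0.94239126 -0.54226861 -0.05555626] [-3.14150824e+00 -3.88049249e-04  1.19798596e-01]
```

View pics/a.png

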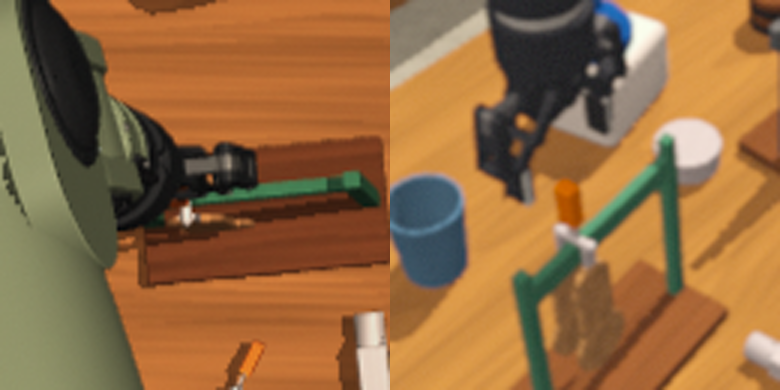

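The open fingers straddle the tab along the rail: in the side crop the tips are near (525,195) and (600,130), with the tab at (568,200) between and below them. Joint 6 would wrap on the way to the brass rail, so I'll turn the tool half a turn first.

```bash
python3 - <<'E'
from h import *
print("mid tips proj",proj("side",[503.1,244.9,288]))
o=[np.pi,0,0.12-np.pi]
bot.movel([503.1,244.9,300],max_speed=150)
bot.move_ptp([503.1,244.9,300],o)
s=bot.get_state();print(s["t"],s["qpos"],s["tcp_pos"],s["contact_force"])
print(bot.movel([503.1,244.9,228.5],max_speed=70,threshold=6))
s=bot.get_state();print(s["t"],s["tcp_pos"],s["contact_force"])
bot.grip(0.1,effort=40)
s=bot.get_state();print(s["t"],s["opening"],s["gripper_force"],s["tcp_pos"],s["contact_force"])
E
```

```text
mid tips proj [217.83242536 225.00664183]
8.05 [ 3.21067287e-01  3.09812026e-01 -3.97712445e-02  1.22131468e+00
 -1.98687651e-06  2.00886279e-01] [503.0833189  244.87552139 299.92714118] [-1.33835128 -0.41074948  0.24648474]
False
9.225 [503.47603405 245.00725385 229.03910335] [ 0.28815864 -0.64750418  0.22871824]
9.875 0.1582552407226289 41.51339828968048 [503.14654787 244.73620021 228.62094006] [ 0.16494072 -0.95574469  1.41045989]
```

```bash
python3 - <<'E'
from h import *
bot.movel([503.1,244.9,262],max_speed=60)
bot.dwell(.2)
s=bot.get_state();print(s["t"],s["opening"],s["gripper_force"],s["tcp_pos"],s["contact_force"],s["wrist_torque"])
cv2.imwrite("pics/b_t.png",imaging.capture("top"));b=imaging.capture("side")
cv2.imwrite("pics/b.png",cv2.resize(b[160:330,150:310],None,fx=3.5,fy=3.5,interpolation=cv2.INTER_CUBIC))
E
```

```text
10.7833 0.1592499630862585 40.936734080314636 [502.80226251 244.77983158 261.51867425] [-0.77056147  0.52209906 -4.02984358] [-0.04835295 -0.0036736  -0.04387629]
```

View pics/b.png

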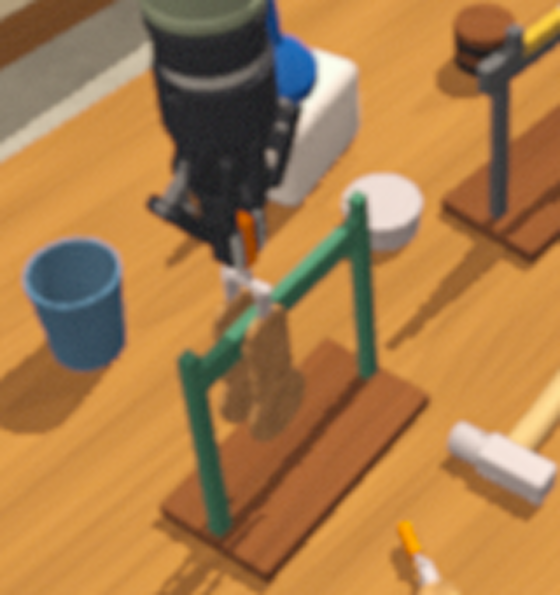

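The hanger is held: it has lifted clear of the rail and the wrist reads −4 N. Now I'll carry it over the stop, turn it in the gap, and enter over the brass rail.

```bash
python3 - <<'E'
from h import *
bx=lambda y:556.7-0.012*(y+180)
print(bot.movel([503.1+.1206*(244.9-30),30,262],max_speed=100,threshold=10))
bot.movel([bx(0),0,262],rot=[np.pi,0,.012-np.pi],max_speed=80)
print(bot.movel([bx(-140),-140,262],max_speed=100,threshold=10)); bot.dwell(.2)
s=bot.get_state();print(s["t"],s["qpos"],s["opening"],s["tcp_pos"],s["contact_force"],s["orientation"])
cv2.imwrite("pics/c_t.png",imaging.capture("top"));b=imaging.capture("side");cv2.imwrite("pics/c_s.png",b)
cv2.imwrite("pics/c.png",cv2.resize(b[70:240,230:390],None,fx=3.5,fy=3.5,interpolation=cv2.INTER_CUBIC))
E
```

```text
False
False
15.5917 [-3.74551753e-01  3.52518946e-01 -7.48682070e-02  1.14334655e+00
  5.99606234e-05 -3.87227077e-01] 0.1604547182093417 [ 556.26663342 -139.57117611  262.07102917] [-0.60784092 -0.29596712 -3.71641335] [ 3.14156078e+00  8.06272486e-05 -3.12891733e+00]
```

View pics/c.png

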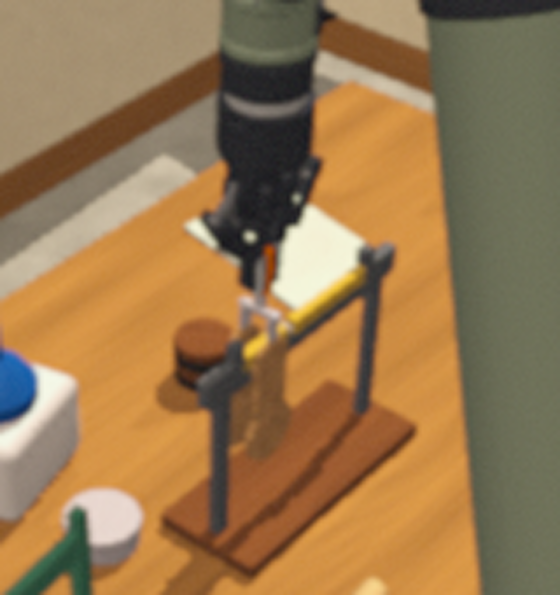

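The hanger straddles the brass rail, just past its near stop. Lowering until it touches, then sliding with a gentle force loop.

```bash
python3 - <<'E'
from h import *
bx=lambda y:556.7-0.012*(y+180)
bot.movel([bx(-140),-140,234],max_speed=60); bot.dwell(.1)
f0=bot.get_state()["contact_force"]
print(bot.movel([bx(-140),-140,225],max_speed=12,threshold=3.5))
for i in range(5):
    s=bot.get_state();print(s["t"],s["tcp_pos"].round(2),(s["contact_force"]-f0).round(2)); bot.dwell(.05)
E
```

```text
True
16.9333 [ 556.29 -140.04  228.49] [-0.73  0.95  8.76]
16.9833 [ 556.28 -140.06  228.51] [-0.67 -0.4   9.07]
17.0333 [ 556.31 -140.02  228.49] [-0.71 -1.12  8.22]
17.0833 [ 556.27 -140.03  228.47] [-1.42 -0.19  7.49]
17.1333 [ 556.27 -140.03  228.5 ] [-0.81 -1.07  7.85]
```

```bash
cat >> h.py <<'E'
bx=lambda y:556.7-0.012*(y+180)
F0=np.array([-0.6,-0.3,-3.8])
def force(n=3):
    f=[]
    for _ in range(n): bot.dwell(.03); f.append(bot.get_state()["contact_force"])
    return np.mean(f,0)-F0
E
python3 - <<'E'
from h import *
z=228.4; bot.movel([bx(-140),-140,z],max_speed=10); F=force(); print(z,F.round(1),bot.get_state()["tcp_pos"])
y=-140; log=[]
while y>-172:
    y-=4 if y>-164 else 2
    z+=np.clip(.05*(F[2]-4),-.3,.3)
    bot.movel([bx(y),y,z],max_speed=15); F=force(2); p=bot.get_state()["tcp_pos"]
    log.append((y,round(z,2),p[1:].round(2).tolist(),F.round(1).tolist()))
    if np.abs(F).max()>12: break
print(*log,sep="\n"); print(bot.get_state()["t"])
E
```

```text
228.4 [ 0.5 -0.   6.2] [ 556.37810921 -140.03333892  228.58034664]
(-144, np.float64(228.51), [-142.73, 228.54], [0.5, 5.1, 7.7])
(-148, np.float64(228.7), [-147.7, 228.58], [0.9, 4.1, 6.2])
(-152, np.float64(228.81), [-152.58, 228.65], [0.3, 2.1, 3.8])
(-156, np.float64(228.8), [-156.38, 228.66], [0.3, 0.9, 3.4])
(-160, np.float64(228.76), [-160.35, 228.7], [0.6, 0.9, 2.4])
(-164, np.float64(228.69), [-164.26, 228.68], [0.8, 0.7, 2.9])
(-166, np.float64(228.63), [-166.04, 228.68], [0.3, 1.6, 3.0])
(-168, np.float64(228.58), [-168.02, 228.65], [0.6, 2.2, 3.6])
(-170, np.float64(228.56), [-170.11, 228.64], [0.5, 2.2, 4.1])
(-172, np.float64(228.57), [-172.15, 228.63], [0.5, 3.5, 4.9])
21.9083
```

```bash
python3 - <<'E'
from h import *
y,z=-172,228.57; F=force(2); log=[]
while y>-188:
    y-=.8
    z+=np.clip(.08*(F[2]-3.5),-.6,.3)
    bot.movel([bx(y),y,z],max_speed=12); F=force(2); p=bot.get_state()["tcp_pos"]
    log.append((round(y,1),round(z,2),p[1:].round(2).tolist(),F.round(1).tolist()))
    if np.abs(F).max()>9 or (p[2]<227.2 and F[1]>4.5): break
print(*log,sep="\n"); print(bot.get_state()["t"])
E
```

```text
(-172.8, np.float64(228.65), [-172.87, 228.63], [0.8, 2.7, 4.1])
(-173.6, np.float64(228.7), [-173.69, 228.65], [0.4, 2.7, 3.2])
(-174.4, np.float64(228.68), [-174.44, 228.65], [0.6, 3.1, 3.9])
(-175.2, np.float64(228.71), [-175.49, 228.64], [0.0, 1.8, 2.9])
(-176.0, np.float64(228.66), [-176.32, 228.57], [0.8, 1.0, 2.7])
(-176.8, np.float64(228.6), [-176.95, 228.58], [0.7, 0.9, 1.9])
(-177.6, np.float64(228.47), [-177.68, 228.55], [0.4, 1.0, 3.0])
(-178.4, np.float64(228.43), [-178.65, 228.51], [1.1, 0.3, 3.8])
(-179.2, np.float64(228.45), [-179.44, 228.41], [1.3, -0.4, 2.4])
(-180.0, np.float64(228.37), [-180.12, 228.23], [0.6, 0.0, 2.3])
(-180.8, np.float64(228.27), [-180.77, 228.05], [-0.2, 0.6, -0.0])
(-181.6, np.float64(227.99), [-181.49, 227.82], [-0.0, 0.7, 0.6])
(-182.4, np.float64(227.76), [-182.38, 227.73], [0.6, 0.4, 0.6])
(-183.2, np.float64(227.53), [-183.22, 227.53], [0.8, 0.6, 0.1])
(-184.0, np.float64(227.26), [-183.92, 227.28], [0.1, 0.4, 0.2])
(-184.8, np.float64(227.0), [-184.29, 227.04], [0.8, 3.2, 1.7])
(-185.6, np.float64(226.86), [-184.6, 226.98], [0.3, 5.7, 3.4])
27.3583
```

The rod dipped and met the far wall (Fy 5.7 N). The dip starts at y≈−176 and the wall contact is at about −187, which matches an 11 mm notch centred near −181.5. I'll back off to about −182.5 and press down gently, keeping the sideways force low.

```bash
cat > press.py <<'E'
from h import *
import sys
y,z,zmin=map(float,sys.argv[1:4]); log=[]
bot.movel([bx(y),y,z],max_speed=10); F=force(2)
while z>zmin:
    z-=.5 if F[2]<2 else .25
    y+=np.clip(.08*F[1],-.25,.25) if abs(F[1])>1.5 else 0
    bot.movel([bx(y),y,z],max_speed=15); F=force(2); s=bot.get_state(); p=s["tcp_pos"]
    log.append((round(y,1),round(z,2),p[1:].round(2).tolist(),F.round(1).tolist()))
    if F[2]>11 or abs(F[1])>9: break
print(*log,sep="\n"); print(s["t"],s["opening"])
E
python3 press.py -182.5 227 213.5
```

```text
(-182.5, 226.5, [-182.76, 226.55], [0.4, 0.3, 0.4])
(-182.5, 226.0, [-182.86, 226.21], [0.6, -1.8, 1.7])
(np.float64(-182.6), 225.5, [-183.02, 225.87], [0.3, -2.6, 3.5])
(np.float64(-182.8), 225.25, [-183.09, 225.72], [0.1, -2.2, 6.9])
(np.float64(-183.0), 225.0, [-183.14, 225.53], [-0.2, -1.6, 9.1])
(np.float64(-183.2), 224.75, [-183.16, 225.45], [-0.9, -1.3, 10.4])
(np.float64(-183.2), 224.5, [-183.17, 225.4], [-0.6, -1.7, 11.3])
30.1 0.1550167835674633
```

```bash
sed -i 's/F\[2\]>11/F[2]>15.5/' press.py; python3 press.py -183.2 224.4 213.5
```

```text
(-183.2, 224.15, [-183.2, 225.3], [-1.3, -0.8, 12.5])
(-183.2, 223.9, [-183.19, 225.23], [-1.1, -0.5, 13.6])
(-183.2, 223.65, [-183.12, 225.03], [-1.8, -0.4, 13.4])
(-183.2, 223.4, [-183.07, 224.67], [-0.8, -1.1, 12.5])
(-183.2, 223.15, [-183.01, 224.32], [-0.5, 0.2, 12.5])
(-183.2, 222.9, [-182.95, 223.91], [-0.0, 0.1, 11.6])
(-183.2, 222.65, [-182.93, 223.5], [-0.0, -0.4, 9.8])
(-183.2, 222.4, [-182.94, 223.1], [0.7, -0.5, 9.8])
(-183.2, 222.15, [-182.93, 222.73], [1.3, -0.7, 9.1])
(-183.2, 221.9, [-182.94, 222.32], [1.1, -0.9, 9.3])
(-183.2, 221.65, [-182.96, 221.89], [1.8, 0.5, 8.9])
(-183.2, 221.4, [-183.01, 221.39], [3.6, 0.3, 7.7])
(-183.2, 221.15, [-183.03, 221.05], [4.2, 0.9, 6.9])
(-183.2, 220.9, [-183.03, 220.83], [5.1, 1.6, 6.3])
(np.float64(-183.1), 220.65, [-183.05, 220.56], [4.9, 1.8, 6.0])
(np.float64(-182.9), 220.4, [-183.0, 220.23], [4.7, 1.2, 5.7])
(np.float64(-182.9), 220.15, [-183.0, 219.97], [3.6, -0.3, 4.6])
(np.float64(-182.9), 219.9, [-182.94, 219.68], [3.3, 0.1, 4.4])
(np.float64(-182.9), 219.65, [-182.97, 219.46], [2.1, 0.5, 4.9])
(np.float64(-182.9), 219.4
[... 282 characters left out ...]
, [0.2, -1.3, 0.4])
(np.float64(-182.9), 217.65, [-182.78, 217.33], [0.2, -1.0, -0.6])
(np.float64(-182.9), 217.15, [-182.71, 217.05], [0.4, 0.3, -0.6])
(np.float64(-182.9), 216.65, [-182.77, 216.64], [0.4, 0.4, -0.1])
(np.float64(-182.9), 216.15, [-182.79, 216.19], [1.1, 1.1, 0.4])
(np.float64(-182.9), 215.65, [-182.82, 215.67], [1.1, 1.7, 1.0])
(np.float64(-182.8), 215.15, [-182.77, 215.1], [0.9, 1.4, 0.9])
(np.float64(-182.8), 214.65, [-182.78, 214.6], [0.8, 0.8, 0.5])
(np.float64(-182.8), 214.15, [-182.81, 214.24], [0.3, 1.5, 1.5])
(np.float64(-182.8), 213.65, [-182.81, 214.12], [-1.3, 1.6, 5.7])
(np.float64(-182.7), 213.4, [-182.82, 214.01], [-1.6, 1.8, 9.5])
41.1833 0.15949880614334946
```

The rod is past the catch and on the floor: TCP at 214.1, which is 14.5 mm below the rail-top height of 228.6. I'll relieve the force, release, retreat and check.

```bash
python3 - <<'E'
from h import *
y=-182.8
bot.movel([bx(y),y,214.1],max_speed=10); print(force().round(1))
bot.grip(0.7); print(bot.get_state()["opening"],bot.get_state()["gripper_force"])
bot.movel([bx(y),y,235],max_speed=40)
bot.movel([bx(y),y,340],max_speed=120)
p=[bx(y)-230,y,340]
try: bot.movel(p,max_speed=200)
except bot.IKError as e: print(e)
s=bot.get_state();print(s["t"],s["tcp_pos"],s["contact_force"])
t=imaging.capture("top");b=imaging.capture("side");cv2.imwrite("pics/d_t.png",t);cv2.imwrite("pics/d_s.png",b)
f=lambda i,x,y,w,h,k:cv2.resize(i[y:y+h,x:x+w],None,fx=k,fy=k,interpolation=cv2.INTER_CUBIC)
cv2.imwrite("pics/d.png",np.hstack([f(t,310,150,135,135,3),f(b,250,120,130,135,3)]))
hsv=cv2.cvtColor(t,cv2.COLOR_BGR2HSV);m=cv2.inRange(hsv,(5,200,180),(14,255,255));m[:,:330]=0;m[:170]=0;m[220:]=0
r,x=np.nonzero(m); print(len(x),x.mean() if len(x) else 0,r.mean() if len(r) else 0, proj("top",[bx(y),y,251.5]),proj("side",[bx(y),y,251.5]))
E
```

```text
[-0.3  1.7  6.2]
0.7009219779465857 0.0
45.0417 [ 327.44855506 -183.0267947   339.94492645] [ 0.75402541  0.22431942 -0.61205995]
36 377.0833333333333 192.36111111111111 [378.72988093 192.17199521] [313.203797   147.32144758]
```

View pics/d.png

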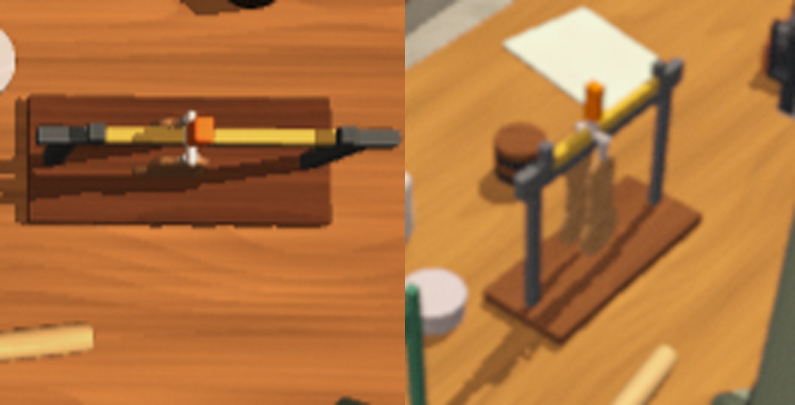

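The hanger hangs upright in the notch. Its tab top is at about (377,192) in the top view and (313,148) in the side view, within 2 px of where a fully home hanger should appear, and the robot is clear of everything.

```bash
python3 -c "
from bench import bot
print(bot.sign_off())"
```

```text
the job is handed in; nothing more can be done
None
```

The larger hanger is home in the brass rail's notch past the catch and released, and I handed the job in at about 45 s; the highest hanger–rail force I read was about 14 N (limit 25 N).

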